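Hold the tile press down on its thickness slat

TASK

I need to lock the depth of the tile press: take the middle-thickness one of the three wooden slats and slide it lengthwise, lying flat, in under the raised press plate from the robot's side until its end rests against the back stop. Then push the black palm button down until the plate bears firmly on the slat, and finish while still holding it down there, so that I can tighten the collar. Leave the other two slats where they lie.

Things in the scene. Friction and masses are not known exactly. Their poses are not given: they have to be found in the camera images.
- slat_middle_center (a point): centre (half-way up) of the middle-thickness slat: plain brown wooden bar, 180 long (its x axis), 30 wide (its y axis), 15 mm thick (z up); lies flat and loose on the table, pointing roughly away from the robot. This is the one to use. About 53 g.
- slat_thin_center (a point): centre (half-way up) of the thin slat: plain brown wooden bar, 180 long (its x axis), 30 wide (its y axis), 8 mm thick (z up); lies flat and loose on the table, pointing roughly away from the robot. Not to be used.
- slat_thick_center (a point): centre (half-way up) of the thick slat: plain brown wooden bar, 180 long (its x axis), 30 wide (its y axis), 22 mm thick (z up); lies flat and loose on the table, pointing roughly away from the robot. Not to be used.
- slat_home (a point): point on the press bed's top face (18 mm above the table) below the spot where the slat's centre belongs when home; x points along the slat's way in, away from the robot, z up. From here along x: bed's front edge -40, plate's front edge +20, guide rails (8 mm high, 44 mm apart inside) from +25, plunger axis +60, back stop's face, which the slat's far end meets, +90 mm.
- press: grey press fixed to the table; origin at table level on the plunger axis, x away from the robot. Bed 160 (x) x 150 x 18 mm. Plate 80 x 80 mm, its underside 42 mm above the bed when raised. Two columns, 16 mm thick, 62 mm either side of the axis along y, carry a bridge 44 (x) x 150 mm, top 101 mm above the table. The last 50 mm of a home slat stick out over the bed's front edge.
- button_top (a point): centre of the flat top of the black palm button, 52 mm across, on the plunger above the bridge; 175 mm above the table when raised. Moves straight down with the press plate.
- plunger (a joint): travel of the plunger with plate and button, m: 0 raised, growing as it is pushed down, at most 0.040. It springs back up: about 3 N to start, rising by 0.12 N a mm; on the middle slat the plate lands at 0.027 (needs about 6 N, and a few N more to bear on it firmly).
There are look-alikes about, which are no part of the job. Several things look just like the press: the one meant starts farthest to the robot's right.

How it is judged:
By the outcome, as a careful person would: the job done as asked, in the order asked, and still so for the second after the job is handed in, while the arm keeps its last pose, push and grip.
It also fails if it takes over 58 s, if anything falls off the work surface, if the arm or the gripper's body presses on something with over 40 N, if the wrist force passes 120 N, or if a joint passes its speed limit or range.

ROBOT

A 6-joint arm with a two-finger parallel gripper is mounted at the origin on the work surface. World frame = base frame: x ahead of the robot, y to its left, z up, the work surface at z = 0. Lengths are in m, angles in rad, forces in N, time in s.
With the tool pointing down it reaches from about 0.3 to 0.775 m from the base axis. Payload 14.6 kg.
Tool frame: the origin (TCP) lies at the very end of the fingers, on their centre line; the grasp point (between the pads) lies 19 mm behind it; z points along the fingers, y is the line along which they close (so a half turn about z gives the same grasp; the last joint's range is limited). The gripper opens to 94 mm and grips with 3 to 60 N. Pads are 16 mm wide; open, the fingers measure 119 mm over their backs; the gripper's body (75 mm by 177 mm) begins 78 mm behind the grasp point.
Start: joints at [1.156, 0.3, 1.521, -0, 1.321, -0.067], TCP at [0.187, 0.517, 0.205] pointing down, gripper open.
Joint ranges: [-3.03, 3.03], [-0.79, 2.21], [0.23, 2.52], [-1.04, 4.18], [0, 3.07], [-2.55, 2.55]. Speed limits (rad/s): [2.22, 2.22, 2.57, 3.14, 3.14, 3.14].

INTERFACE

Orientations are given as [roll, pitch, yaw] about the fixed x, y, z axes, in that order (R = Rz(yaw) Ry(pitch) Rx(roll)).
In Python, from station import telemetry, cams, hand_in, nets gives the robot as it stands.
- The arm moves only by the tool move_arm, never from a script. Its argument "increments" is a list of rows, each a list of 4 numbers: the shift along the tool's x, y, z in m, then the turn about the tool's z in rad. In form: [[tx, ty, tz, roll], ...]. A call has 1 to 20 rows; each row shifts and turns the commanded pose from where the row before left it, along the tool's axes as they then stand; what a row does not reach is not made up. A row lasts 1/8 s, in which the tool goes at most 62.5 mm and 10.7 degrees, less where a joint would pass 70% of its speed; a pose out of reach is approached as far as the arm can. A call is refused whole if a number of a shift passes 0.0625 or a number of a turn 0.188, either way. A call with a gripper value outside its range is refused whole. "grip" is the opening, from 0 (shut) to 1 (fully open), set as the call begins (left out, the last holds). The fingers move at their own pace and stop on an object; "force" is the grip in N (left out, the last holds). Time passes only in rows, so rows that do not move let the fingers close. It gives the time, the measured TCP pose, the force, the opening and the grip force at its end, in the units of the state.
- telemetry.get_obs(): the state, without advancing time (a new reading comes with each control period).
- cams.camera(name): name is "scene" or "top" or "wrist"; returns the picture (420x560x3 uint8, blue, green, red); there is no depth.
- cams.camera_model(name): a dict with "intrinsics" (3x3 intrinsics, pixels), "xyz" and "attitude" of the camera in the world; the wrist camera has in their place "T_tool_cam" (4x4, takes a point from camera to tool coordinates, whose origin is the TCP and whose axes are the flange's). Camera axes: x right, y up, looking along -z (the intrinsics and any distortion apply to the point x, -y, -z); pixel columns grow to the right and rows downward; lengths in m; the calibration is good to about 2 mm. A picture is of the moment at which its call begins: read the wrist's pose just before it. camera_model takes no time and is no camera call.
- hand_in(): hands the job in; it is judged then, once.
Trained networks look in the newest picture that a camera, given by its name, has taken for a name from the list of things; names that differ only in an ending like _2 or _b are one class to them, and where a whole thing is asked for, a point or a joint stands for the part that bears it (a point fixed in the world has none). Each returns a list of dicts, best first, with "conf" (0 to 1); they miss things now and then, are a little off and sometimes report something else, mostly with a low value. They report only what shows in the picture. A call takes as long as a camera call. They do not tell look-alikes from the thing itself.
- nets.search_frame(camera, query): "extent" ([left, top, right, bottom] in pixels, round what is visible of it).
- nets.mark_of(camera, query): "centre" ([column, row] in pixels: a listed point, or the origin of a listed thing).
The state is a dict: "time_s": time; "qpos": joint angles; "joint_vel": joint speeds; "tau": joint torques, N m; "ee_pos": TCP position; "eef_rot": TCP orientation; "force": force on the tool from outside, world axes, zero at the start; "moment": the same for the moment, N m; "grip_width": finger opening in m; "grip_force": force on a finger pad.
Only numpy, scipy, OpenCV 4.12 (cv2) and the standard library are available. Lean on these libraries where they do the work, as an engineer would, in place of code of your own. Each camera call takes 0.05 s, during which the arm holds its last target. There are 200 camera calls.

## Working session

There is one attempt and no reset: what is moved stays moved. The work goes in short steps, Python scripts to look and compute and a tool call to move; the robot and the scene stay as the last step left them, time stands still between calls to the robot, and variables do not carry over. Pictures are saved under pics/ and viewed, at most 10 in all, crops included, and the job is handed in when it is done.

Besides the shell and the picture viewer there is one more tool, called as name(argument=value, ...), one argument or row to a line, values as JSON. move_arm: Moves the arm, as the interface text tells. Its arguments: {"type":"object","properties":{"increments":{"type":"array"},"grip":{"type":"number"},"force":{"type":"number"}},"required":["increments"]}

```bash
mkdir -p pics; ls; cat > h.py <<'E'
import numpy as np, cv2
from scipy.spatial.transform import Rotation as R
from station import telemetry, cams, hand_in, nets
def model(n):
    m=cams.camera_model(n); return m
def campose(n):
    m=cams.camera_model(n); K=np.array(m["intrinsics"])
    if "T_tool_cam" in m:
        o=telemetry.get_obs(); T=np.eye(4); T[:3,:3]=R.from_euler('xyz',o["eef_rot"]).as_matrix(); T[:3,3]=o["ee_pos"]
        T=T@np.array(m["T_tool_cam"]); return K,T[:3,:3],T[:3,3],m
    a=np.array(m["attitude"]); 
    Rm=a if a.shape==(3,3) else R.from_euler('xyz',a).as_matrix()
    return K,Rm,np.array(m["xyz"]),m
def dist(m):
    for k in m:
        if 'dist' in k.lower(): return np.array(m[k],float)
    return None
def px2w(n,uv,z,cp=None):
    K,Rm,p,m=cp or campose(n)
    q=cv2.undistortPoints(np.array(uv,float).reshape(-1,1,2),K,dist(m)).reshape(-1,2)
    d=np.c_[q[:,0],-q[:,1],-np.ones(len(q))]@Rm.T
    return p+d*((z-p[2])/d[:,2])[:,None]
def w2px(n,P,cp=None):
    K,Rm,p,m=cp or campose(n)
    c=(np.array(P,float).reshape(-1,3)-p)@Rm; c=c*[1,-1,-1]
    return cv2.projectPoints(c,np.zeros(3),np.zeros(3),K,dist(m))[0].reshape(-1,2)
E
python3 - <<'E'
from h import *
for n in ("scene","top"):
    im=cams.camera(n); cv2.imwrite(f"pics/{n}0.png",im); print(n,cams.camera_model(n))
    for q in ("slat_middle_center","slat_thin_center","slat_thick_center","press","button_top","slat_home"):
        try: print(q,[(np.round(d["centre"],1).tolist(),round(d["conf"],2)) for d in nets.mark_of(n,q)])
        except Exception as e: print(q,e)
print(cams.camera_model("wrist"),telemetry.get_obs())
E
```

```text
pics
scene {'intrinsics': array([[487.67797842,   0.        , 280.69485856],
       [  0.        , 487.67797842, 214.4552991 ],
       [  0.        ,   0.        ,   1.        ]]), 'xyz': array([1.24320043, 0.34719705, 1.03553807]), 'attitude': array([0.75756141, 0.00250001, 1.97620786])}
slat_middle_center [([385.5, 310.4], 0.75)]
slat_thin_center [([157.3, 225.2], 0.55)]
slat_thick_center [([216.6, 230.2], 0.65), ([272.6, 304.2], 0.65)]
press [([274.8, 302.6], 0.92), ([433.5, 248.2], 0.61)]
button_top [([448.6, 202.0], 0.95), ([272.7, 261.7], 0.63), ([388.0, 308.5], 0.46)]
slat_home [([282.4, 282.2], 0.75)]
top {'intrinsics': array([[469.4162797 ,   0.        , 280.70095784],
       [  0.        , 469.4162797 , 219.56131869],
       [  0.        ,   0.        ,   1.        ]]), 'xyz': array([0.36062536, 0.00403062, 1.56018976]), 'attitude': array([ 0.08484016, -0.00163486, -1.59550962])}
slat_middle_center [([185.7, 207.1], 0.59)]
slat_thin_center [([387.8, 207.5], 0.85)]
slat_thick_center [([334.8, 220.9], 0.87), ([264.0, 180.6], 0.74)]
press [([164.6, 281.6], 0.68), ([259.7, 179.
[... 623 characters left out ...]
00,
         1.00000000e+00]])} {'time_s': 0.7, 'qpos': array([ 1.15641904e+00,  2.99907609e-01,  1.52101343e+00, -4.15139045e-05,
        1.32071598e+00, -6.66258094e-02]), 'joint_vel': array([-0.00074462,  0.0013414 , -0.00108402, -0.00179315, -0.00038709,
       -0.00012085]), 'tau': array([-1.11381783e-04, -5.31586897e+01, -3.52861118e+01,  7.08499784e-02,
        2.13298079e-02,  5.28605187e-05]), 'ee_pos': array([0.18744966, 0.5170493 , 0.20543572]), 'eef_rot': array([-3.14154571e+00,  3.71794986e-05,  2.79385145e+00]), 'force': array([-0.70946694,  0.05599756,  0.05828344]), 'moment': array([-0.0141233 , -0.03102669,  0.0751318 ]), 'grip_force': 0.0, 'grip_width': 0.09409261153261746}
```

View pics/scene0.png

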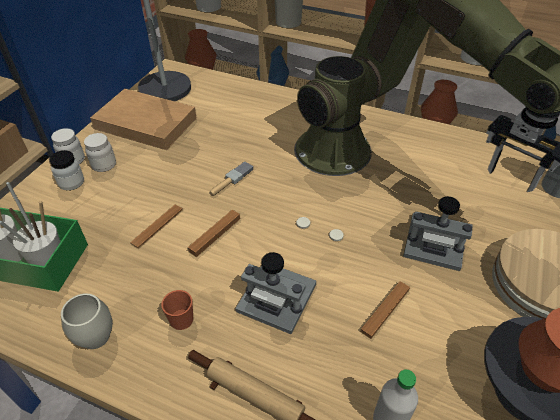

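View pics/top0.png

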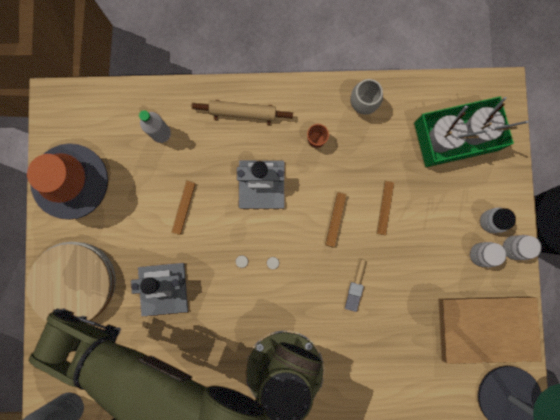

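The scene view shows two presses at (275,300) and (437,240), and three slats at (385,310), (216,231) and (157,225). In the top view the presses are at (262,185) and (162,290). The slats there are at (184,208), (337,220) and (386,208). The press farther right (-y) is top (262,185). Next I check the slat thicknesses with a close crop.

```bash
python3 - <<'E'
from h import *
s=cv2.imread("pics/scene0.png"); 
c=[cv2.resize(s[y-40:y+40,x-40:x+40],(390,390),interpolation=cv2.INTER_CUBIC) for x,y in((157,225),(215,231),(385,310),)]
w=s[250:335,225:325]
c2=cv2.resize(w,(390,332),interpolation=cv2.INTER_CUBIC)
top=np.hstack([cv2.resize(a,(266,266)) for a in c]); bot=np.hstack([cv2.resize(c2,(390,330)),np.zeros((330,408,3),np.uint8)])
cv2.imwrite("pics/crop1.png",np.vstack([top,bot]))
for z in (0.0,0.015): print(z,px2w("top",[(184,208),(337,220),(386,208),(193,182),(176,234)],z)[:,:2].round(3).tolist())
print(px2w("top",[(257.8,167.4),(147,282)],.175).round(3).tolist(),px2w("top",[(263,195.6)],.018).round(3).tolist())
print(px2w("scene",[(272.7,261.7)],.175).round(3).tolist(),px2w("scene",[(385.5,310.4)],.0075).round(3).tolist())
E
```

```text
0.0 [[0.54, 0.32], [0.487, -0.19], [0.523, -0.355], [0.627, 0.289], [0.454, 0.347]]
0.015 [[0.538, 0.317], [0.486, -0.188], [0.522, -0.351], [0.624, 0.287], [0.453, 0.344]]
[[0.636, 0.063, 0.175], [0.305, 0.395, 0.175]] [[0.573, 0.055, 0.018]]
[[0.636, 0.065, 0.175]] [[0.547, 0.324, 0.008]]
```

View pics/crop1.png

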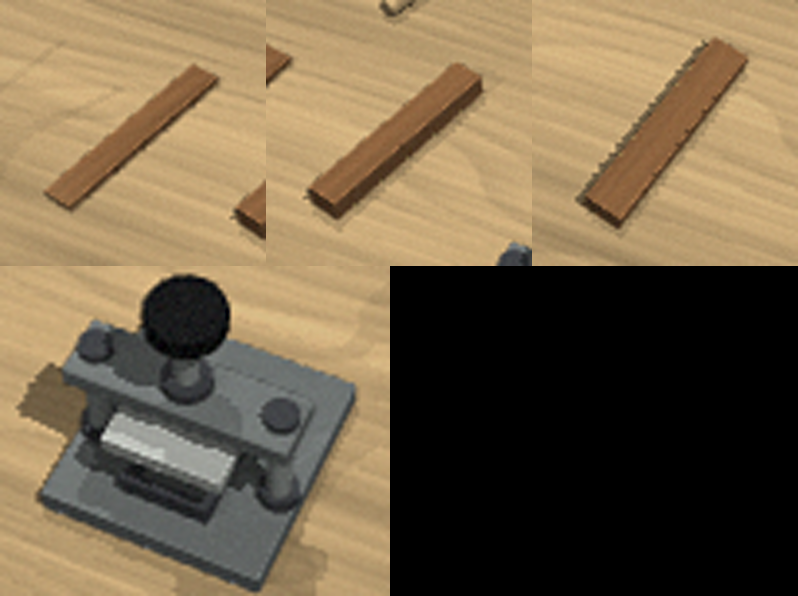

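The crop shows the thin slat on the left, the thick one in the middle and the middle-thickness one on the right, which is scene (385,310) / top (184,208). The press at scene (275,300) is the right-most one, so that is the target. I move the wrist camera over the slat.

move_arm(
  increments=[
    [-0.045, -0.005, -0.01, 0],
    [-0.045, -0.005, -0.01, 0],
    [-0.045, -0.005, -0.01, 0],
    [-0.045, -0.005, -0.01, 0],
    [-0.045, -0.005, 0, 0],
    [-0.045, -0.005, 0, 0],
    [-0.045, -0.005, 0, 0],
    [0, 0, 0, 0],
    [0, 0, 0, 0],
  ],
  grip=1,
)

```text
time_s: 1.82
ee_pos: [0.4713, 0.377, 0.2453]
eef_rot: [-3.141, -0.0, 2.794]
force: [-0.1, -0.6, 0.3]
grip_width: 0.0941
grip_force: 0.0
```

```bash
python3 - <<'E'
from h import *
o=telemetry.get_obs(); print(o["time_s"],o["ee_pos"],o["eef_rot"])
cp=campose("wrist"); im=cams.camera("wrist"); cv2.imwrite("pics/w1.png",im)
hsv=cv2.cvtColor(im,cv2.COLOR_BGR2HSV)
for q in ("slat_middle_center","button_top","slat_home"):
    r=nets.mark_of("wrist",q)
    for d in r: print(q,np.round(d["centre"],1),round(d["conf"],2),px2w("wrist",d["centre"],{"s":.0075,"b":.175}[q[0]] if q!="slat_home" else .018,cp).round(4))
E
```

```text
1.825 [0.47129377 0.37695685 0.24530894] [-3.14141013e+00 -3.21307370e-04  2.79369339e+00]
slat_middle_center [259.  242.1] 0.81 [[0.534  0.3203 0.0075]]
```

View pics/w1.png

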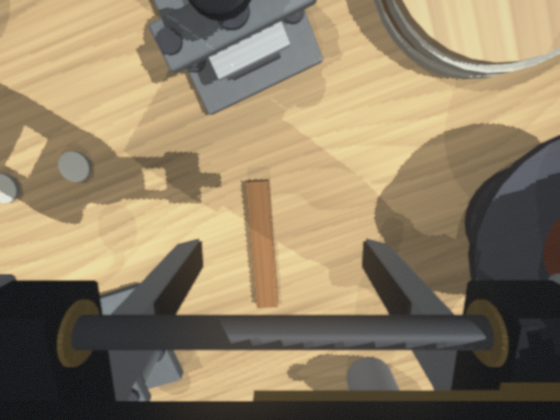

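The wrist view shows the slat from (257,181) to (267,306), and part of the target press behind the left finger at about (140,320). I fit the slat's pose from its colour.

```bash
cat >> h.py <<'E'
def slat_fit(im,cp,roi,ztop):
    x0,y0,x1,y1=roi; h=cv2.cvtColor(im,cv2.COLOR_BGR2HSV); m=((h[...,0]<14)&(h[...,1]>110)&(h[...,2]>50)).astype(np.uint8)
    k=np.zeros_like(m); k[y0:y1,x0:x1]=m[y0:y1,x0:x1]
    n,l,st,_=cv2.connectedComponentsWithStats(k); i=1+st[1:,4].argmax()
    uv=np.argwhere(l==i)[:,::-1]; P=px2w("wrist",uv,ztop,cp)[:,:2]
    (c,wh,a)=cv2.minAreaRect((P*1000).astype(np.float32)); 
    b=cv2.boxPoints((c,wh,a)); e=b[1]-b[0]; f=b[2]-b[1]; e=e if np.hypot(*e)>np.hypot(*f) else f
    if e[0]<0: e=-e
    return np.round(np.array(c)/1000,4),np.round(wh,1),np.arctan2(e[1],e[0]),st[i]
E
python3 - <<'E'
from h import *
cp=campose("wrist"); im=cv2.imread("pics/w1.png")
print(slat_fit(im,cp,(215,165,310,314),.015))
E
```

```text
Traceback (most recent call last):
  File "h.py", line 30, in slat_fit
    n,l,st,_=cv2.connectedComponentsWithStats(k); i=1+st[1:,4].argmax()
                                                      ~~~~~~~~~~~~~~~^^
ValueError: attempt to get argmax of an empty sequence
```

```bash
python3 - <<'E'
from h import *
im=cv2.imread("pics/w1.png"); h=cv2.cvtColor(im,cv2.COLOR_BGR2HSV)
print(im.shape,h[240,250:275:4].tolist(),h[240,230].tolist(),h[200,300].tolist())
E
```

```text
(420, 560, 3) [[16, 108, 161], [14, 129, 178], [15, 129, 180], [14, 130, 185], [14, 131, 183], [14, 129, 170], [18, 95, 190]] [20, 88, 225] [19, 90, 219]
```

```bash
sed -i 's/h\[...,0\]<14)&(h\[...,1\]>110)/h[...,0]<18)\&(h[...,1]>105)/' h.py; python3 - <<'E'
from h import *
cp=campose("wrist"); im=cv2.imread("pics/w1.png")
c,wh,a,st=slat_fit(im,cp,(215,165,310,314),.015); print(c,wh,a,st)
o=telemetry.get_obs(); Rm=R.from_euler('xyz',o["eef_rot"]).as_matrix()
g=np.r_[c-0.055*np.array([np.cos(a),np.sin(a)]),.006]
print("turn",-(a+np.pi-o["eef_rot"][2]), "shift",(Rm.T@(g-o["ee_pos"])).round(4), g)
E
```

```text
[0.5395 0.3235] [ 31.1 181. ] -0.285421 [ 245  180   33  128 2915]
turn -0.06107164227039297 shift [-0.0279 -0.0308  0.2397] [0.48672513 0.33898588 0.006     ]
```

move_arm(
  increments=[
    [0, 0, 0, -0.061],
    [-0.01, -0.016, 0.04, 0],
    [-0.009, -0.016, 0.045, 0],
    [0, 0, 0.045, 0],
    [0, 0, 0.045, 0],
    [0, 0, 0.04, 0],
    [0, 0, 0.02, 0],
    [0, 0, 0.006, 0],
    [0, 0, 0, 0],
    [0, 0, 0, 0],
  ],
)

```text
time_s: 3.28
ee_pos: [0.4815, 0.3412, 0.0058]
eef_rot: [3.14, 0.001, 2.855]
force: [0.6, -0.1, 0.5]
grip_width: 0.0936
grip_force: 0.0
```

move_arm(
  increments=[
    [0, 0, 0, 0],
    [0, 0, 0, 0],
    [0, 0, 0, 0],
    [0, 0, 0, 0],
    [0, 0, 0, 0],
    [0, 0, 0, 0],
  ],
  grip=0,
  force=30,
)

```text
time_s: 4.03
ee_pos: [0.4808, 0.3407, 0.0044]
eef_rot: [-3.142, -0.0, 2.855]
force: [-0.5, -0.2, 0.2]
grip_width: 0.0375
grip_force: 0.0
```

move_arm(
  increments=[
    [0, 0, 0, 0],
    [0, 0, 0, 0],
    [0, 0, 0, 0],
    [0, 0, -0.01, 0],
    [0, 0, -0.03, 0],
    [0, 0, -0.04, 0],
    [0, 0, -0.04, 0],
    [0, -0.02, 0, 0],
    [0.004, -0.04, 0, 0],
    [0.004, -0.043, 0, 0],
    [0.004, -0.043, 0, 0],
    [0.004, -0.043, 0, 0],
    [0.004, -0.043, 0, 0],
    [0.004, -0.043, 0, 0],
    [0.003, -0.026, 0, 0],
    [0, 0, 0, 0],
    [0, 0, 0, 0],
  ],
)

```text
time_s: 6.15
ee_pos: [0.3702, 0.06, 0.1249]
eef_rot: [3.141, 0.001, 2.855]
force: [-0.7, -0.2, 0.3]
grip_width: 0.0297
grip_force: 30.0
```

```bash
python3 - <<'E'
from h import *
o=telemetry.get_obs(); print(o["time_s"],o["ee_pos"],o["eef_rot"],o["grip_width"],o["grip_force"],o["force"])
cp=campose("wrist"); im=cams.camera("wrist"); cv2.imwrite("pics/w2.png",im)
for q in ("button_top","slat_home","press"):
    for d in nets.mark_of("wrist",q): print(q,np.round(d["centre"],1),round(d["conf"],2),px2w("wrist",d["centre"],{"b":.175,"s":.018,"p":0}[q[0]],cp).round(4))
cams.camera("top"); im=cams.camera("top"); cv2.imwrite("pics/top1.png",cv2.resize(im[130:330,140:380],(720,600),interpolation=cv2.INTER_CUBIC)); cv2.imwrite("pics/top1raw.png",im)
for q in ("button_top","slat_home","press"):
    for d in nets.mark_of("top",q): print(q,np.round(d["centre"],1),round(d["conf"],2),px2w("top",d["centre"],{"b":.175,"s":.018,"p":0}[q[0]]).round(4))
E
```

```text
6.15 [0.37017994 0.06001122 0.12490465] [3.14116062e+00 8.03251910e-04 2.85458661e+00] 0.02969779057469084 29.999580681324005 [-0.74614409 -0.1870575   0.31354108]
button_top [ 99.2 374.5] 0.2 [[ 0.3852 -0.0349  0.175 ]]
slat_home [339.9 385. ] 0.92 [[0.5708 0.0641 0.018 ]]
button_top [257.3 170.9] 0.64 [[0.6259 0.0651 0.175 ]]
slat_home [262.1 193.1] 0.88 [[0.5811 0.0577 0.018 ]]
slat_home [159.8 302.2] 0.57 [[0.2321 0.3974 0.018 ]]
press [162.9 284.5] 0.92 [[0.288  0.3916 0.    ]]
press [260.6 179.7] 0.88 [[0.6292 0.0624 0.    ]]
```

View pics/w2.png

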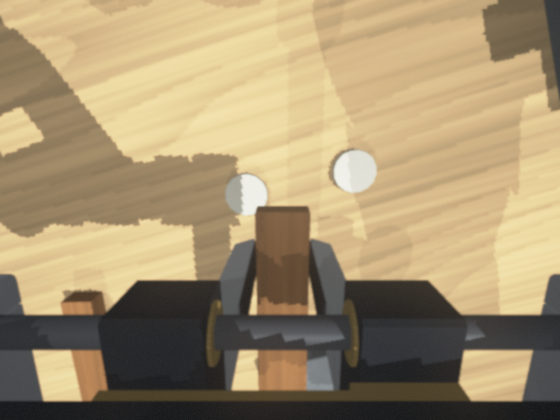

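View pics/top1.png

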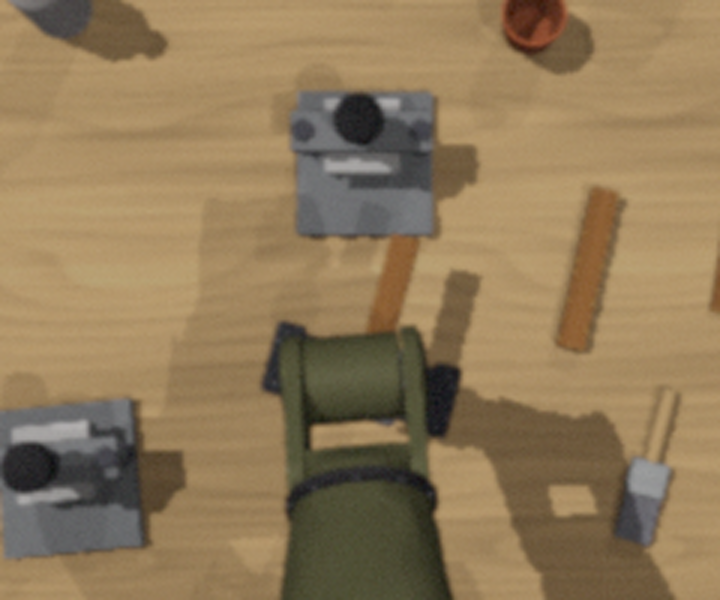

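The slat is held level, and the top view shows the target press bed at crop (297–435, 92–236). I fit its yaw and axis from the bed edges.

```bash
python3 - <<'E'
from h import *
for f in ("pics/top0.png","pics/top1raw.png"):
    im=cv2.imread(f); s=cv2.GaussianBlur(cv2.cvtColor(im,cv2.COLOR_BGR2HSV)[...,1].astype(np.float32),(3,3),0)
    def cross(v,i0):  # from inside i0 outward, first crossing
        t=(v[i0]+v[-1])/2
        for i in range(i0,len(v)-1):
            if v[i]<t<=v[i+1]: return i+(t-v[i])/(v[i+1]-v[i])
    L=[];Rr=[];F=[]
    for r in range(184,205):
        a=s[r,262:295]; b=s[r,262:228:-1]; t=60
        ca=next((i-1+(t-a[i-1])/(a[i]-a[i-1]) for i in range(1,len(a)) if a[i]>=t and a[i-1]<t),None)
        cb=next((i-1+(t-b[i-1])/(b[i]-b[i-1]) for i in range(1,len(b)) if b[i]>=t and b[i-1]<t),None)
        if ca: Rr.append((262+ca,r))
        if cb: L.append((262-cb,r))
    for c in range(244,269):
        v=s[196:220,c]; k=next((i-1+(60-v[i-1])/(v[i]-v[i-1]) for i in range(1,len(v)) if v[i]>=60 and v[i-1]<60),None)
        if k: F.append((c,196+k))
    for nm,p in(("L",L),("R",Rr),("F",F)):
        w=px2w("top",p,.018)[:,:2]; 
        vx,vy,x,y=cv2.fitLine(w.astype(np.float32),cv2.DIST_HUBER,0,.0005,.0005).ravel()
        ang=np.arctan2(vy,vx); ang=(ang+np.pi/2)%np.pi-np.pi/2
        print(f,nm,len(p),"pt",x.round(4),y.round(4),"ang",ang.round(4))
# button blob
    g=im.max(2); m=(g<55).astype(np.uint8); k=np.zeros_like(m);k[150:188,244:275]=m[150:188,244:275]
    n,l,st,ce=cv2.connectedComponentsWithStats(k);i=1+st[1:,4].argmax();print(st[i],ce[i],px2w("top",ce[i],.17).round(4))
im=cv2.imread("pics/scene0.png"); g=im.max(2); m=(g<50).astype(np.uint8);k=np.zeros_like(m);k[250:276,258:288]=m[250:276,258:288]
n,l,st,ce=cv2.connectedComponentsWithStats(k);i=1+st[1:,4].argmax();print(st[i],ce[i],px2w("scene",ce[i],.167).round(4))
E
```

```text
pics/top0.png L 21 pt 0.5808 0.1363 ang -0.0236
pics/top0.png R 21 pt 0.5754 -0.014 ang -0.0027
pics/top0.png F 25 pt 0.5316 0.0809 ang 1.544
[252 162  16  16 206] [259.4223301  169.58737864] [[0.6307 0.0589 0.17  ]]
pics/top1raw.png L 21 pt 0.5804 0.1362 ang -0.0159
pics/top1raw.png R 21 pt 0.5754 -0.0141 ang 0.0015
pics/top1raw.png F 25 pt 0.5314 0.0743 ang 1.5493
[252 162  16  16 201] [259.50746269 169.52238806] [[0.6309 0.0587 0.17  ]]
[261 253  23  23 389] [272.18766067 263.04884319] [[0.6343 0.0628 0.167 ]]
```

move_arm(
  increments=[
    [0, 0, 0, -0.135],
    [0, 0, 0, -0.135],
    [0, 0.0045, 0, 0],
    [0, 0, 0.04, 0],
    [0, 0, 0.04, 0],
    [0, 0, 0.015, 0],
    [0, 0, 0, 0],
    [0, 0, 0, 0],
    [0, 0, 0, 0],
  ],
)

```text
time_s: 7.72
ee_pos: [0.3704, 0.0642, 0.0302]
eef_rot: [3.141, 0.002, 3.124]
force: [-0.2, -0.5, -0.2]
grip_width: 0.0297
grip_force: 30.0
```

```bash
python3 - <<'E'
from h import *
cams.camera("scene"); im=cams.camera("scene"); cv2.imwrite("pics/s1.png",cv2.resize(im[180:340,190:390],(750,600),interpolation=cv2.INTER_CUBIC))
o=telemetry.get_obs(); print(o["ee_pos"],o["eef_rot"])
E
```

```text
[0.37023386 0.06420569 0.03000329] [3.14149382e+00 1.21772731e-03 3.12440978e+00]
```

View pics/s1.png

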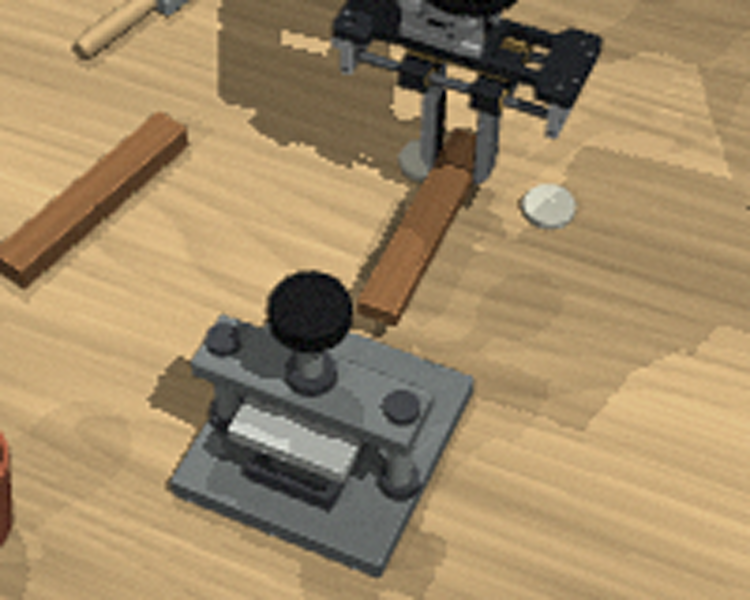

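The slat is in line with the bed axis, with its end at crop (380,315) in front of the bed's front-edge middle at about (365,336). Now I insert it.

move_arm(
  increments=[
    [-0.02, 0, 0, 0],
    [-0.03, 0, 0.001, 0],
    [-0.03, 0, 0.001, 0],
    [-0.025, 0, 0.001, 0],
    [-0.015, 0, 0.001, 0],
    [-0.008, 0, 0, 0],
    [0, 0, 0, 0],
    [0, 0, 0, 0],
  ],
)

```text
time_s: 8.82
ee_pos: [0.4974, 0.062, 0.0255]
eef_rot: [-3.142, -0.0, 3.125]
force: [0.3, -0.4, -0.8]
grip_width: 0.0296
grip_force: 30.0
```

move_arm(
  increments=[
    [-0.003, 0, 0.001, 0],
    [-0.003, 0, 0.001, 0],
    [0, 0, 0, 0],
    [0, 0, 0, 0],
  ],
)

```text
time_s: 9.32
ee_pos: [0.5038, 0.0619, 0.0234]
eef_rot: [-3.142, -0.0, 3.125]
force: [-0.0, 0.5, -0.9]
grip_width: 0.0296
grip_force: 30.0
```

move_arm(
  increments=[
    [-0.002, 0, 0, 0],
    [-0.002, 0, 0, 0],
    [0, 0, 0, 0],
    [0, 0, 0, 0],
  ],
)

```text
time_s: 9.82
ee_pos: [0.5078, 0.0618, 0.0234]
eef_rot: [-3.142, -0.0, 3.125]
force: [-0.0, -0.2, -0.3]
grip_width: 0.0299
grip_force: 30.0
```

move_arm(
  increments=[
    [-0.002, 0, 0, 0],
    [0, 0, 0, 0],
    [0, 0, 0, 0],
  ],
)

```text
time_s: 10.2
ee_pos: [0.5098, 0.0618, 0.0234]
eef_rot: [-3.142, -0.0, 3.125]
force: [-1.4, 0.1, -1.3]
grip_width: 0.0294
grip_force: 30.0
```

move_arm(
  increments=[
    [-0.002, 0, 0, 0],
    [0, 0, 0, 0],
    [0, 0, 0, 0],
  ],
)

```text
time_s: 10.58
ee_pos: [0.5099, 0.0619, 0.0226]
eef_rot: [-3.141, -0.005, 3.125]
force: [-11.1, 1.2, 1.0]
grip_width: 0.0295
grip_force: 30.0
```

move_arm(
  increments=[
    [0.001, 0, 0.001, 0],
    [0, 0, 0.0005, 0],
    [0, 0, 0, 0],
  ],
)

```text
time_s: 10.95
ee_pos: [0.5099, 0.0619, 0.0222]
eef_rot: [-3.142, -0.002, 3.125]
force: [-11.3, -0.5, 10.3]
grip_width: 0.0293
grip_force: 30.0
```

move_arm(
  increments=[
    [0, 0, -0.0008, 0],
    [0, 0, 0, 0],
  ],
)

```text
time_s: 11.2
ee_pos: [0.5098, 0.0619, 0.0224]
eef_rot: [-3.142, -0.003, 3.125]
force: [-7.1, 0.1, 0.4]
grip_width: 0.0294
grip_force: 30.0
```

move_arm(
  increments=[
    [0, 0, 0, 0],
    [0, 0, 0, 0],
    [0, 0, 0, 0],
    [0, 0, 0, 0],
  ],
  grip=0.7,
)

```text
time_s: 11.7
ee_pos: [0.511, 0.0618, 0.0228]
eef_rot: [-3.142, 0.0, 3.125]
force: [-0.2, 0.5, 0.4]
grip_width: 0.0646
grip_force: 0.0
```

move_arm(
  increments=[
    [0, 0, -0.02, 0],
    [0, 0, -0.04, 0],
    [0.02, 0, -0.05, 0],
    [0.02, 0, -0.05, 0],
    [0, 0, -0.05, 0],
    [0, 0, -0.03, 0],
    [0, 0, 0, 0],
    [0, 0, 0, 0],
  ],
)

```text
time_s: 12.7
ee_pos: [0.4705, 0.0624, 0.2617]
eef_rot: [-3.142, -0.001, 3.125]
force: [-0.3, 0.1, 1.0]
grip_width: 0.0659
grip_force: 0.0
```

```bash
python3 - <<'E'
from h import *
cp=campose("wrist"); w=cams.camera("wrist"); s=cams.camera("scene")
cv2.imwrite("pics/v1raw.png",w); cv2.imwrite("pics/v1.png",np.hstack([cv2.resize(w,(400,300)),cv2.resize(s[210:345,200:380],(400,300))]))
o=telemetry.get_obs(); print(o["ee_pos"],o["eef_rot"])
for d in nets.mark_of("wrist","button_top"): print(np.round(d["centre"],1),round(d["conf"],2),px2w("wrist",d["centre"],.175,cp).round(4))
# expected slat corners / axis
a=-.017;u=np.array([np.cos(a),np.sin(a)]);v=np.array([-u[1],u[0]]);h=np.array([.5715,.061])
print(w2px("wrist",[[*(h+i*u+j*v),.033] for i,j in((-.09,-.015),(-.09,.015),(.02,-.015),(.02,.015))],cp).round(1))
E
```

```text
[0.47048154 0.06245701 0.26146409] [-3.14144796e+00 -2.12159556e-03  3.12479398e+00]
[284.  379.1] 0.93 [[0.6357 0.061  0.175 ]]
[285.5 293.5] 0.63 [[0.5437 0.0638 0.175 ]]
[[271.  195.2]
 [294.4 195.2]
 [271.7 274.2]
 [293.6 274.2]]
```

View pics/v1.png

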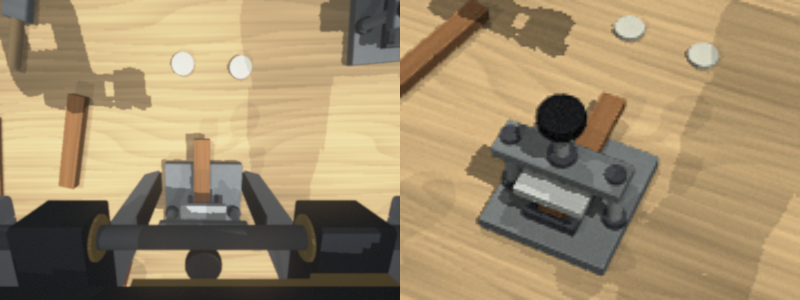

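The wrist view shows the slat in place: its near end is at raw row ~194 against an expected 195, centred between the rails, and the scene crop shows its far end at the stop. Now the fingers close and go over the button at about (0.633, 0.061).

move_arm(
  increments=[
    [-0.03, 0, 0, 0],
    [-0.04, 0, 0, 0],
    [-0.04, 0, 0, 0],
    [-0.04, 0, 0, 0],
    [-0.0125, 0.001, 0, 0],
    [0, 0, 0.03, 0],
    [0, 0, 0.03, 0],
    [0, 0, 0.015, 0],
    [0, 0, 0, 0],
    [0, 0, 0, 0],
  ],
  grip=0,
  force=20,
)

```text
time_s: 14.1
ee_pos: [0.6338, 0.0608, 0.189]
eef_rot: [3.142, 0.002, 3.125]
force: [0.6, 0.1, 1.0]
grip_width: 0.0001
grip_force: 0.0
```

move_arm(
  increments=[
    [0, 0, 0.005, 0],
    [0, 0, 0.005, 0],
    [0, 0, 0.005, 0],
    [0, 0, 0.005, 0],
    [0, 0, 0.005, 0],
    [0, 0, 0.004, 0],
    [0, 0, 0.003, 0],
    [0, 0, 0, 0],
    [0, 0, 0, 0],
  ],
)

```text
time_s: 15.22
ee_pos: [0.6334, 0.0607, 0.1559]
eef_rot: [3.142, 0.0, 3.125]
force: [-1.1, -0.8, 4.3]
grip_width: 0.0006
grip_force: 2.7
```

move_arm(
  increments=[
    [0, 0, 0.003, 0],
    [0, 0, 0.003, 0],
    [0, 0, 0.0015, 0],
    [0, 0, 0, 0],
    [0, 0, 0, 0],
  ],
)

```text
time_s: 15.85
ee_pos: [0.6334, 0.0607, 0.1486]
eef_rot: [-3.142, 0.0, 3.125]
force: [-2.4, -0.5, 6.4]
grip_width: 0.0005
grip_force: 3.1
```

move_arm(
  increments=[
    [0, 0, 0.001, 0],
    [0, 0, 0, 0],
    [0, 0, 0, 0],
  ],
)

```text
time_s: 16.23
ee_pos: [0.6335, 0.0607, 0.1482]
eef_rot: [-3.142, 0.001, 3.125]
force: [-3.9, 0.3, 11.7]
grip_width: 0.0005
grip_force: 5.6
```

move_arm(
  increments=[
    [0, 0, 0.0008, 0],
    [0, 0, 0, 0],
    [0, 0, 0, 0],
    [0, 0, 0, 0],
  ],
)

```text
time_s: 16.73
ee_pos: [0.6335, 0.0607, 0.1482]
eef_rot: [3.142, 0.001, 3.125]
force: [-7.5, 0.2, 17.1]
grip_width: 0.0006
grip_force: 8.5
```

```bash
python3 - <<'E'
from h import *
s=cams.camera("scene"); cv2.imwrite("pics/v2.png",cv2.resize(s[200:345,180:400],(780,514),interpolation=cv2.INTER_CUBIC))
o=telemetry.get_obs(); print(o["time_s"],o["ee_pos"],o["force"])
E
```

```text
16.775 [0.63350412 0.06071307 0.14818975] [-7.20036213 -1.34535184 16.65318497]
```

View pics/v2.png

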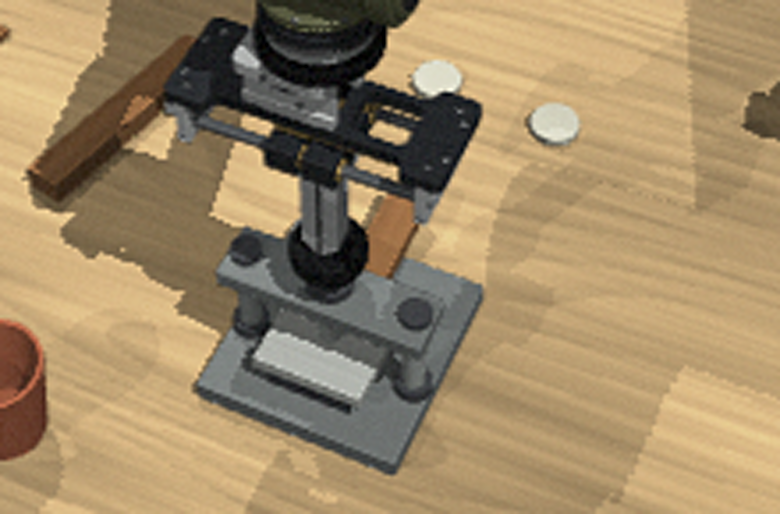

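The picture shows the plate down on the slat and the fingers holding the button at about (325,255). The button is at 148 mm, which is a travel of 0.027 m, with about 17 N on it.

```bash
python3 -c "
from h import *
print(hand_in())"
```

```text
the job is handed in; nothing more can be done
None
```

The job is handed in: the middle slat lies under the plate of the right-most press with its end against the back stop, and the arm is holding the button down at about 17 N, plate bearing on the slat; I did not move the other two slats.

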